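Cock the desk catapult on its hair-trigger hook

ROBOT

A 7-joint arm with a two-finger parallel gripper is mounted at the origin on a cart in front of the work surface, level with it; the furniture and walls round the work are solid. World frame = base frame: x ahead of the robot, y to its left, z up, the work surface at z = 0. Lengths are in mm, angles in rad, forces in N, time in s.
With the tool pointing down it reaches from about 425 to 875 mm from the base axis. Payload 4.7 kg.
Tool frame: the origin (TCP) lies where the fingers leave the gripper's body, on its centre line; the fingertips stand 70 mm ahead of it and the grasp point (between the pads) lies 51 mm ahead of it; z points along the fingers, y is the line along which they close (so a half turn about z gives the same grasp; the last joint's range is limited). The gripper opens to 87 mm and grips with 3 to 60 N. Pads are 19 mm wide; open, the fingers measure 117 mm over their backs; the gripper's body (75 mm by 190 mm) begins 51 mm behind the grasp point.
Start: joints at [-1.205, 0.321, -0.07, 1.45, 0.023, 1.371, -0.057], TCP at [224.006, 610.197, 292.287] pointing down, gripper open.
Joint ranges: [-2.86, 2.86], [-0.3, 2.09], [-1.38, 1.24], [0.06, 2.45], [-1.56, 4.7], [0.09, 2.05], [-2.69, 2.69]. Speed limits (rad/s): [2.57, 2.57, 3.14, 3.14, 3.14, 3.14, 3.14].

INTERFACE

Orientations are given as a 3x3 rotation matrix whose columns are the frame's x, y, z axes.
In Python, from bench import monitor, vision, order, finder gives the robot as it stands.
- The arm moves only by the tool step_arm, never from a script. Its argument "motion" is a list of rows, each a list of 7 numbers: the turn, a rotation vector about the world's x, y, z in units of 0.5 rad (1.0 is 0.5 rad), then the shift along the world's x, y, z in units of 0.3 m (1.0 is 0.3 m), then the opening, from 0 (shut) to 1 (fully open). In form: [[rx, ry, rz, dx, dy, dz, jaw], ...]. A call has 1 to 5 rows; each row shifts and turns the commanded pose from where the row before left it; what a row does not reach is not made up. A row lasts 1/12 s, in which the tool goes at most 41.7 mm and 7.16 degrees, less where a joint would pass 70% of its speed; a pose out of reach is approached as far as the arm can. A call with a number of a shift or a turn outside -1 to 1 is refused whole. A call with a gripper value outside its range is refused whole. The fingers move at their own pace and stop on an object; the grip force is fixed at half the most. Time passes only in rows, so rows that do not move let the fingers close. It gives the time, the measured TCP pose, the force, the opening and the grip force at its end, in the units of the state.
- monitor.observe(): the state, without advancing time (a new reading comes with each control period).
- vision.camera(name): name is "side" or "top" or "wrist"; returns the picture (384x512x3 uint8, blue, green, red); there is no depth.
- vision.camera_info(name): a dict with "K" (3x3 intrinsics, pixels), "k1" (the pictures are not rectified: a ray, as slopes to the right and down, at radius r is drawn at 1 + k1 r^2 times it, then the intrinsics apply), "pose" (4x4, takes a point from camera to world coordinates). Camera axes: x right, y down, z forward; pixel columns grow to the right and rows downward; lengths in mm; the calibration is good to about 2 mm. A picture is of the moment at which its call begins: read the wrist's pose just before it. camera_info takes no time and is no camera call; for the wrist camera it gives the pose at the moment of the call.
- order.finish_job(): hands the job in; it is judged then, once.
Trained networks look in the newest picture that a camera, given by its name, has taken for a name from the list of things; names that differ only in an ending like _2 or _b are one class to them, and where a whole thing is asked for, a point or a joint stands for the part that bears it (a point fixed in the world has none). Each returns a list of dicts, best first, with "confidence" (0 to 1); they miss things now and then, are a little off and sometimes report something else, mostly with a low value. They report only what shows in the picture. A call takes as long as a camera call.
- finder.recognise(camera, thing): "box" ([centre column, centre row, width, height] in pixels, round what is visible of it).
- finder.landmark_of(camera, thing): "location" ([column, row] in pixels: a listed point, or the origin of a listed thing).
The state is a dict: "time": time; "joint_pos": joint angles; "qd": joint speeds; "tau": joint torques, N m; "position": TCP position; "tcp_rot": TCP orientation; "contact_force": force on the tool from outside, world axes, zero at the start; "torque": the same for the moment, N m; "width": finger opening in mm; "gripper_force": force on a finger pad.
Only numpy, scipy, OpenCV 4.12 (cv2) and the standard library are available. Lean on these libraries where they do the work, as an engineer would, in place of code of your own. Each camera call takes 0.05 s, during which the arm holds its last target. There are 200 camera calls.

TASK

Get the desk catapult ready for the next shot: draw its sprung arm down by the red knob, hook it sideways under the brass hair-trigger hook and ease it off so that the hook alone holds it. Feel for the depth of the catch, because its height is set differently every time: do not drive the arm hard down on the blue felt buffer, do not push the hook aside, and do not let the arm fly up. Leave the mug, the glue stick and the eraser beside it where they are.

Things in the scene. Friction and masses are not known exactly. Their poses are not given: they have to be found in the camera images.
- catapult: Wooden desk catapult, fixed to the desk; plank 215 x 100 mm, top 14 mm above the desk. Origin on the desk under the plank; x from the knob end to the pivot end, y to the side where the catch stands, z up. The arm's pivot is at (90, 0, 62) mm, between two towers 78 mm high; the arm runs from it to -x.
- catch (a point): Point on the plank, 14 mm up, at (-40, 27) mm in the catapult's frame, under the lip of the brass hook. Hook and blue felt buffer share one clamp on a 94 mm post; its height is set by hand and NOT measured: the underside of the hook's ledge is 67 to 85 mm above the desk, the buffer's top 21 mm below it. Feel for it.
- hook_foot (a point): Point on the plank at (-40, 34.5), under the middle of the hook's notch. The ledge's lip hangs 4 mm down, 4 mm thick; behind it there is room for the bead's centre from y = 31.5 to 38. To hook: arm down until it just touches the buffer (bead's top then 8.5 mm under the ledge), up to 3 mm back up, knob 16 to 23 mm to +y, then up until the hook carries the spring.
- throw_arm: Wooden arm, bar 14 mm wide, 10 thick; origin on the pivot, own -x along the arm to the knob, z square to it, up. 130 mm from the pivot a steel stub reaches out to +y and turns up into a steel bead 5 mm thick, its centre 20 mm beside the bar's centre line and 5 mm above it. Hinges at the pivot: draw and sway.
- knob (a point): Centre of the red knob at the arm's end, 175 mm from the pivot: ball 20 mm thick. Take it from above with the fingers on its +y and -y sides; it may turn between the pads. At sway 0 it is at x = 90 - 175 cos(a), y = 0, z = 62 + 175 sin(a) mm in the catapult's frame, a = 0.70 - draw.
- draw (a joint): Arm drawn down (rad): 0 at rest (0.70 rad above level), grows as it is drawn. Its spring pulls up with 4 N at the knob at rest, 6 to 7 N drawn. Hooked it reads 0.58 to 0.72 as the catch is set, on the buffer about 0.065 more. The buffer is springy: 2.2 N per mm felt at the knob, 4 at the buffer; over 14 N on it is too hard.
- sway (a joint): Sideways swing of the arm (rad): 0 straight, grows as the knob goes to the catapult's +y; a spring (2.5 N m/rad) brings it back. 0.09 to 0.10 with the bead behind the lip. Drawn straight (sway 0) the bead passes the lip with 2.5 mm to spare.
- trigger (a joint): The brass hook on its hinge (rad): 0 shut, grows as it is pushed away from the arm (+y). A light spring holds it shut: about 7 N on the lip starts to move it, less when the arm is hooked. Pressing the hooked arm down by 4 mm at the hook unhooks it, and it fires.
- eraser: White eraser in a blue sleeve, 20 x 44 x 12 mm, lying on the desk, a bystander; origin at the centre of its underside.
- coffee_mug: Teal coffee mug, 86 mm wide, 123 mm over the handle, 90 mm high, a bystander; origin under its centre.
- glue_stick: Glue stick with a red cap, standing, 25 mm thick and 88 mm high, a bystander; origin under its centre.

How it is judged:
By the outcome, as a careful person would: the job done as asked, in the order asked, and still so for the second after the job is handed in, with the robot touching nothing.
It also fails if it takes over 59 s, if anything falls off the work surface, if the arm or the gripper's body presses on something with over 40 N, if the wrist force passes 120 N, or if a joint passes its speed limit or range.

## Working session

There is one attempt and no reset: what is moved stays moved. The work goes in short steps, Python scripts to look and compute and a tool call to move; the robot and the scene stay as the last step left them, time stands still between calls to the robot, and variables do not carry over. Pictures are saved under pics/ and viewed, at most 10 in all, crops included, and the job is handed in when it is done.

Besides the shell and the picture viewer there is one more tool, called after "Call:" by a JSON object that holds its "op" and its "data". step_arm: Moves the arm, as the interface text tells. Its arguments: {"type":"object","properties":{"motion":{"type":"array","items":{"type":"array","items":{"type":"number","minimum":-1,"maximum":1}}}},"required":["motion"]}

```bash
ls; mkdir -p pics; cat > h.py <<'E'
import numpy as np, cv2
from bench import monitor, vision, order, finder
def ray(cam,px,info=None):
    i=info or vision.camera_info(cam);K=np.array(i["K"]);P=np.array(i["pose"])
    d=np.array([(px[0]-K[0,2])/K[0,0],(px[1]-K[1,2])/K[1,1]]);u=d.copy()
    for _ in range(20): u=d/(1+i["k1"]*(u@u))
    v=P[:3,:3]@np.array([u[0],u[1],1]);return P[:3,3],v/np.linalg.norm(v)
def proj(cam,X,info=None):
    i=info or vision.camera_info(cam);K=np.array(i["K"]);P=np.array(i["pose"])
    c=P[:3,:3].T@(np.array(X,float)-P[:3,3]);u=c[:2]/c[2];u=u*(1+i["k1"]*(u@u))
    return np.array([K[0,0]*u[0]+K[0,2],K[1,1]*u[1]+K[1,2]])
def tri(rs):
    A=np.zeros((3,3));b=np.zeros(3)
    for o,v in rs:
        M=np.eye(3)-np.outer(v,v);A+=M;b+=M@o
    X=np.linalg.solve(A,b);return X,[float(np.linalg.norm((np.eye(3)-np.outer(v,v))@(X-o))) for o,v in rs]
def onz(cam,px,z):
    o,v=ray(cam,px);return o+v*(z-o[2])/v[2]
E
cat > a.py <<'E'
from h import *
np.set_printoptions(precision=1,suppress=True)
s=monitor.observe();print(s)
for c in ("side","top","wrist"):
    im=vision.camera(c);cv2.imwrite(f"pics/{c}0.png",im)
    print(c,vision.camera_info(c)["pose"][:3] if 0 else np.array(vision.camera_info(c)["pose"])[:3,3])
    for t in ("catapult","knob","catch","hook_foot","throw_arm","eraser","coffee_mug","glue_stick"):
        r=finder.landmark_of(c,t)
        print(c,t,[(np.round(q["location"],1).tolist(),round(q["confidence"],2)) for q in r[:2]])
E
python3 a.py; python3 -c "
import cv2,numpy as np
a=[cv2.imread(f'pics/{c}0.png') for c in('side','top')]
cv2.imwrite('pics/st0.png',cv2.resize(np.hstack(a),(800,300)))"
```

```text
pics
{'time': 0.0, 'joint_pos': array([-1.2,  0.3, -0.1,  1.5,  0. ,  1.4, -0.1]), 'qd': array([-0.,  0., -0.,  0.,  0.,  0.,  0.]), 'tau': array([ -0. , -49.1,  -0.4, -31.3,  -0.1,   0. ,   0. ]), 'position': array([223.9, 609.8, 291.2]), 'tcp_rot': array([[-0.9,  0.3, -0. ],
       [ 0.3,  0.9, -0. ],
       [-0. , -0. , -1. ]]), 'contact_force': array([-0.3, -0.6, -0.4]), 'torque': array([-0., -0., -0.]), 'gripper_force': 0.0, 'width': 87.12000398098282}
side [ 111.6 -225.3  631.7]
side catapult [([251.5, 231.2], 0.8)]
side knob [([253.3, 184.5], 0.68)]
side catch [([242.0, 244.5], 0.98)]
side hook_foot [([235.7, 243.1], 0.73)]
side throw_arm [([237.1, 189.4], 0.49), ([233.0, 241.0], 0.45)]
side eraser [([277.8, 291.5], 0.79)]
side coffee_mug [([326.2, 259.7], 0.91)]
side glue_stick [([301.8, 273.7], 0.95)]
top [387.5 336.6 969.4]
top catapult [([253.5, 205.8], 0.9)]
top knob [([278.2, 203.4], 0.97)]
top catch [([263.6, 221.0], 0.66)]
top hook_foot [([263.4, 225.9], 0.84)]
top throw_arm [([218.7, 190.0], 0.88)]
top eraser [([324.7, 225.8], 0.71), ([274.5, 203.4], 0.33)]
top coffee_mug [([322.6, 170.3], 0.77)]
top glue_stick [([317.8, 198.1], 0.73), ([262.1, 226.9], 0.5)]
wrist [151.1 636.4 384.2]
wrist catapult []
wrist knob []
wrist catch []
wrist hook_foot []
wrist throw_arm []
wrist eraser []
wrist coffee_mug []
wrist glue_stick []
```

View pics/st0.png

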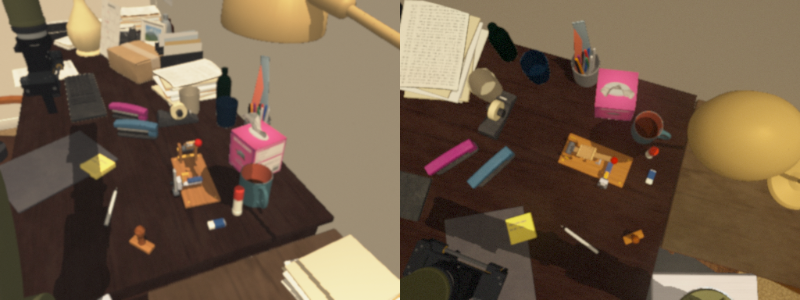

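```bash
cat > b.py <<'E'
from h import *
np.set_printoptions(precision=1,suppress=True)
S=dict(knob=(253.3,184.5),arm=(237.1,189.4),catch=(242,244.5),hook=(235.7,243.1),cat=(251.5,231.2),er=(277.8,291.5),mug=(326.2,259.7),glue=(301.8,273.7))
T=dict(knob=(278.2,203.4),arm=(218.7,190),catch=(263.6,221),hook=(263.4,225.9),cat=(253.5,205.8),er=(324.7,225.8),mug=(322.6,170.3),glue=(317.8,198.1))
for k in S: 
    X,e=tri([ray("side",S[k]),ray("top",T[k])]);z=0 if k in("cat","er","mug","glue") else 14
    print(k,X,np.round(e,1),"planes",onz("side",S[k],z),onz("top",T[k],z))
for c in("side","top"):
  print(c,vision.camera_info(c))
s=monitor.observe();np.set_printoptions(precision=4);print(s["time"],s["tcp_rot"])
E
python3 b.py
```

```text
knob [473.9 283.3 176.7] [3.6 3.6] planes [598.7 466.8  14. ] [495.4 270.2  14. ]
arm [516.  412.9  66.9] [2.2 2.2] planes [551.6 473.7  14. ] [525.6 416.3  14. ]
catch [452.7 304.8   5.9] [0.4 0.4] planes [448.6 297.8  14. ] [451.8 305.2  14. ]
hook [438.8 306.1  17.4] [1.1 1.1] planes [439.7 309.6  14. ] [439.9 305.5  14. ]
cat [492.  328.8   6.4] [3.2 3.2] planes [498.9 333.1   0. ] [489.9 330.3   0. ]
er [441.3 155.9   3.7] [2.5 2.5] planes [440.8 159.2   0. ] [443.7 153.9   0. ]
mug [578.8 161.2   4.9] [3.7 3.7] planes [578.8 165.6   0. ] [582.9 158.2   0. ]
glue [513.  169.6  -5.2] [0.2 0.2] planes [509.9 166.4   0. ] [512.2 170.6   0. ]
side {'K': array([[393.4,   0. , 255.7],
       [  0. , 393.4, 194. ],
       [  0. ,   0. ,   1. ]]), 'k1': 0.03098473668985948, 'pose': array([[   0.8,   -0.4,    0.5,  111.6],
       [  -0.6,   -0.5,    0.6, -225.3],
       [   0. ,   -0.8,   -0.6,  631.7],
       [   0. ,    0. ,    0. ,    1. ]])}
top {'K': array([[393.8,   0. , 259. ],
       [  0. , 393.8, 190.9],
       [  0. ,   0. ,   1. ]]), 'k1': -0.0067881944615890664, 'pose': array([[  0. ,  -1. ,   0.1, 387.5],
       [ -1. ,  -0. ,  -0. , 336.6],
       [  0. ,  -0.1,  -1. , 969.4],
       [  0. ,   0. ,   0. ,   1. ]])}
1.35 [[-0.9388  0.3446  0.0001]
 [ 0.3446  0.9388  0.0001]
 [-0.      0.0001 -1.    ]]
```

```bash
python3 - <<'E'
from h import *
np.set_printoptions(precision=3,suppress=True)
s=monitor.observe();R=s["tcp_rot"];P=np.array(vision.camera_info("wrist")["pose"])
print(R.T@(P[:3,3]-s["position"]),R.T@P[:3,:3],vision.camera_info("wrist")["K"][0])
X,e=tri([ray("side",(358,26)),ray("top",(456,179))]);print("lamp",X,e)
im=cv2.imread("pics/side0.png")[150:310,190:360];cv2.imwrite("pics/sc.png",cv2.resize(im,None,fx=3.5,fy=3.5,interpolation=2))
im2=cv2.imread("pics/top0.png");print(im2.shape)
E
```

```text
[ 77.447  -0.516 -91.891] [[-0.    -0.959 -0.283]
 [ 1.    -0.     0.   ]
 [-0.    -0.283  0.959]] [272.277   0.    249.95 ]
lamp [474.714  89.221 509.663] [2.3410831540076784, 2.3410831540076362]
(384, 512, 3)
```

View pics/sc.png

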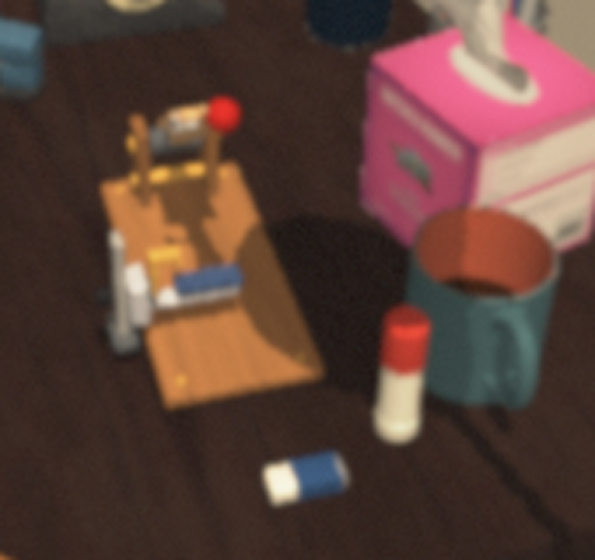

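Call:
{"op": "step_arm", "data": {"motion": [[0,0,-0.21,0.055,-0.065,0,1],[0,0,-0.21,0.055,-0.065,0,1],[0,0,-0.21,0.055,-0.065,0,1],[0,0,-0.21,0.055,-0.065,0,1],[0,0,-0.21,0.055,-0.065,0,1]]}}

```text
time: 1.77
position: [307.2, 511.7, 292.4]
tcp_rot: [[-0.636, 0.772, 0.0], [0.772, 0.636, 0.0], [0.0, 0.0, -1.0]]
contact_force: [-0.3, 0.4, 0.3]
width: 87.1
gripper_force: 0.0
```

Call:
{"op": "step_arm", "data": {"motion": [[0,0,-0.21,0.055,-0.065,0,1],[0,0,-0.21,0.055,-0.065,0,1],[0,0,-0.21,0.055,-0.065,0,1],[0,0,-0.21,0.055,-0.065,0,1],[0,0,-0.21,0.055,-0.065,0,1]]}}

```text
time: 2.18
position: [389.7, 414.2, 292.5]
tcp_rot: [[-0.163, 0.987, 0.0], [0.987, 0.163, 0.0], [0.0, 0.0, -1.0]]
contact_force: [-0.6, -0.3, 0.1]
width: 86.9
gripper_force: 0.0
```

```bash
python3 - <<'E'
from h import *
a=[vision.camera(c) for c in("side","top")]
cv2.imwrite("pics/st1.png",cv2.resize(np.hstack(a),(800,300)))
s=monitor.observe();print(s["position"],s["joint_pos"],s["contact_force"])
E
```

```text
[393.1613986  410.69522199 292.7102779 ] [-1.01629204  0.14546926  0.17861316  1.66562323 -0.02349015  1.33241418
 -0.67527959] [ 0.71662414 -0.28119948 -0.5746676 ]
```

View pics/st1.png

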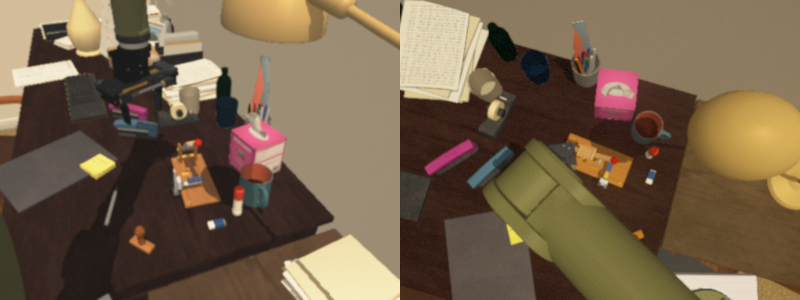

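Call:
{"op": "step_arm", "data": {"motion": [[0,0,-0.2,0.05,-0.06,0.01,1],[0,0,-0.2,0.05,-0.06,0.01,1],[0,0,-0.2,0.05,-0.06,0.01,1],[0,0,-0.2,0.05,-0.06,0,1],[0,0,0,0,0,0,1]]}}

```text
time: 2.7
position: [452.6, 338.8, 301.9]
tcp_rot: [[0.239, 0.971, 0.003], [0.971, -0.239, -0.002], [-0.001, 0.003, -1.0]]
contact_force: [1.5, -1.1, 0.7]
width: 87.2
gripper_force: 0.0
```

```bash
cat > c.py <<'E'
from h import *
import sys
np.set_printoptions(precision=2,suppress=True)
n=sys.argv[1]
s=monitor.observe();i=vision.camera_info("wrist");w=vision.camera("wrist")
a=[w,vision.camera("top")];np.save(f"w{n}.npy",[i],allow_pickle=True)
cv2.imwrite(f"pics/w{n}.png",w);cv2.imwrite(f"pics/wt{n}.png",cv2.resize(np.hstack(a),(800,300)))
print(s["time"],s["position"],s["joint_pos"],s["contact_force"])
for t in ("catapult","knob","catch","hook_foot","throw_arm"):
    r=finder.landmark_of("wrist",t);print(t,[(np.round(q["location"],1).tolist(),round(q["confidence"],2)) for q in r[:2]])
E
python3 c.py 1
```

```text
2.7 [452.61 338.76 301.88] [-0.94  0.13  0.27  1.66 -0.03  1.35 -0.9 ] [ 1.48 -1.07  0.71]
catapult [([275.3, 161.5], 0.68)]
knob [([285.7, 248.3], 0.74)]
catch [([252.5, 193.2], 0.6)]
hook_foot [([246.6, 188.3], 0.92), ([272.2, 165.2], 0.26)]
throw_arm []
```

View pics/wt1.png

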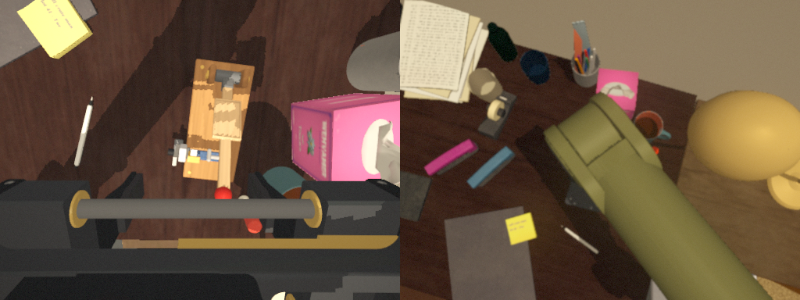

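```bash
python3 - <<'E'
from h import *
from scipy.optimize import least_squares
it=vision.camera_info("top");iz=vision.camera_info("side")
th=np.linspace(0,2*np.pi,120)
def circ(p): return np.c_[p[0]+p[3]*np.cos(th),p[1]+p[3]*np.sin(th),np.full(120,p[2])]
def f(p):
    T=np.array([proj("top",x,it) for x in circ(p)]);S=np.array([proj("side",x,iz) for x in circ(p)])
    return [T[:,0].min()-369,T[:,1].max()-232,T[:,1].min()-115,S[:,0].min()-284,S[:,0].max()-419,S[:,1].max()-54]
r=least_squares(f,[475,89,480,100]);print(r.x,r.fun)
i=np.load("w1.npy",allow_pickle=True)[0]
# refine catapult: knob from wrist + top + side
np.set_printoptions(precision=1,suppress=True)
for k,w,s,t in (("knob",(285.7,248.3),(253.5,183.5),(278.2,203.4)),("hook",(246.6,188.3),(235.7,243.1),(263.4,225.9)),("catch",(252.5,193.2),(242,244.5),(263.6,221)),("cat",(275.3,161.5),(251.5,231.2),(253.5,205.8))):
    print(k,*tri([ray("wrist",w,i),ray("side",s),ray("top",t)]),"wrist+top",*tri([ray("wrist",w,i),ray("top",t)]))
E
```

```text
[486.16627644 110.46024447 495.69635837  77.16443648] [ 3.42918747  0.69771902 -4.65773579 -1.34245822 -3.12778632  1.3693957 ]
knob [475.2 286.6 174. ] [3.7257949500185084, 2.751663485532625, 5.667821265795814] wrist+top [477.  280.6 157. ] [2.3214338999261153, 2.3214338999260176]
hook [440.2 308.   14.2] [1.8867927922580072, 1.3938090738895539, 2.454667148142421] wrist+top [440.5 305.2  -0.9] [0.3317521117115532, 0.33175211171172225]
catch [450.1 301.8  11.5] [3.2179664221206488, 1.4707071830096452, 3.831353981817432] wrist+top [449.8 306.2  35. ] [0.6614867232610253, 0.6614867232610573]
cat [492.4 332.    2.4] [3.913725954017451, 4.894046664005255, 3.2102393252011594] wrist+top [492.2 330.2 -24. ] [0.18991265783852698, 0.1899126578385715]
```

```bash
cat > fit.py <<'E'
from h import *
from scipy.optimize import least_squares
M=dict(knob=(90-175*np.cos(.7),0,62+175*np.sin(.7)),arm=(90,0,62),catch=(-40,27,14),hook=(-40,34.5,14),cat=(0,0,0))
S=dict(knob=(253.5,183.5),catch=(242,244.5),hook=(235.7,243.1),cat=(251.5,231.2))
T=dict(knob=(278.2,203.4),arm=(218.7,190),catch=(263.6,221),hook=(263.4,225.9),cat=(253.5,205.8))
W1=dict(knob=(285.7,248.3),catch=(252.5,193.2),hook=(246.6,188.3),cat=(275.3,161.5))
obs=[("side",vision.camera_info("side"),S),("top",vision.camera_info("top"),T),("w1",np.load("w1.npy",allow_pickle=True)[0],W1)]
def c2w(p,X):
    c,s=np.cos(p[2]),np.sin(p[2]);return np.array([p[0]+c*X[0]-s*X[1],p[1]+s*X[0]+c*X[1],X[2]])
def run(obs):
    f=lambda p:np.concatenate([proj(n,c2w(p,M[k]),i)-px for n,i,D in obs for k,px in D.items()])
    r=least_squares(f,[492,330,1.25],loss="soft_l1",f_scale=1.5);return r.x,f(r.x).reshape(-1,2)
if __name__=="__main__":
    np.set_printoptions(precision=3,suppress=True)
    p,e=run(obs);print(p,"knob",c2w(p,M["knob"]))
    for (n,k),v in zip([(n,k) for n,i,D in obs for k in D],e): print(n,k,v)
    for n in range(3): print(obs[n][0],run(obs[n:n+1])[0])
E
python3 fit.py
```

```text
[489.553 331.589   1.211] knob [474.115 290.549 174.738]
side knob [-0.426 -0.315]
side catch [-0.875 -1.818]
side hook [2.128 0.199]
side cat [-2.904  1.966]
top knob [-4.529  1.458]
top arm [-1.488 -1.125]
top catch [0.641 0.678]
top hook [-0.291 -1.343]
top cat [-0.509  0.118]
w1 knob [-0.24   0.715]
w1 catch [ 0.968 -2.557]
w1 hook [1.745 1.761]
w1 cat [-0.354  2.516]
side [493.131 327.425   1.102]
top [489.634 329.341   1.226]
w1 [489.378 332.84    1.211]
```

Call:
{"op": "step_arm", "data": {"motion": [[0,0,-0.12,0.02,-0.05,0,1],[0,0,-0.12,0.02,-0.05,0,1],[0,0,0,0.02,-0.04,0,1],[0,0,0,0.01,-0.02,0,1],[0,0,0,0,0,0,1]]}}

```text
time: 3.47
position: [470.9, 293.7, 301.5]
tcp_rot: [[0.345, 0.939, 0.001], [0.939, -0.345, -0.0], [-0.0, 0.001, -1.0]]
contact_force: [0.5, -0.3, 0.6]
width: 87.2
gripper_force: 0.0
```

```bash
sed -i 's/vision.camera("top")/vision.camera("side")/' c.py; python3 c.py 2
```

```text
3.4667 [470.9  293.67 301.45] [-0.9   0.11  0.31  1.69 -0.03  1.35 -0.93] [ 0.49 -0.27  0.6 ]
catapult [([253.1, 136.6], 0.88)]
knob [([254.3, 207.5], 0.83)]
catch [([231.5, 167.0], 0.71)]
hook_foot [([228.0, 166.4], 0.72)]
throw_arm [([255.5, 57.8], 0.59)]
```

View pics/wt2.png

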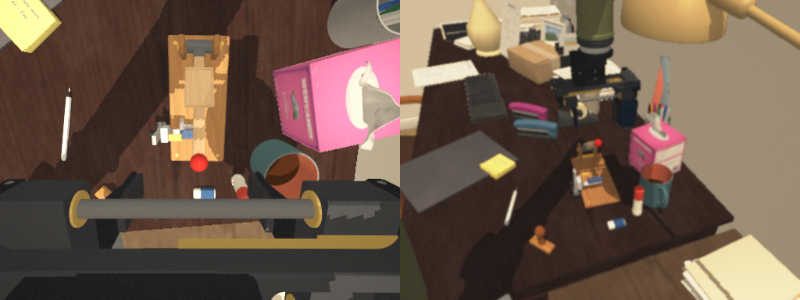

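```bash
cat > fit2.py <<'E'
from fit import *
np.set_printoptions(precision=3,suppress=True)
W2=dict(knob=(254.3,207.5),catch=(231.5,167),hook=(228,166.4),cat=(253.1,136.6),arm=(255.5,57.8))
i2=np.load("w2.npy",allow_pickle=True)[0]
w=cv2.imread("pics/w2.png");hsv=cv2.cvtColor(w,cv2.COLOR_BGR2HSV)
red=((hsv[...,0]<5)|(hsv[...,0]>174))&(hsv[...,1]>190)&(hsv[...,2]>90);red[:180]=0;red[225:]=0;red[:,:230]=0;red[:,280:]=0
ys,xs=np.nonzero(red);print("red",xs.mean(),ys.mean(),len(xs),xs.min(),xs.max(),ys.min(),ys.max())
W2["knob"]=((xs.min()+xs.max())/2,(ys.min()+ys.max())/2)
o2=("w2",i2,W2)
p,e=run(obs+[o2]);print(p,"knob",c2w(p,M["knob"]));print(e[-5:])
print("w2",run([o2])[0]);print("w1w2",run([obs[2],o2])[0])
# plank corners projected
for P in (p,run([o2])[0]):
  print([proj("w",c2w(P,c),i2).round(0).tolist() for c in((-107.5,-50,14),(107.5,-50,14),(107.5,50,14),(-107.5,50,14))])
k=tri([ray("w",W2["knob"],i2),ray("w",(285.7,248.3),obs[2][1]),ray("side",(253.5,183.5))]);print(k)
v=w[20:270,150:370].copy()
for c in((-107.5,-50,14),(107.5,-50,14),(107.5,50,14),(-107.5,50,14),M["knob"],M["arm"],M["catch"],M["hook"]):
    q=(proj("w",c2w(p,c),i2)-[150,20]).round().astype(int);cv2.circle(v,tuple(int(a) for a in q),2,(255,255,0),1)
cv2.imwrite("pics/v2.png",cv2.resize(v,None,fx=2.4,fy=2.4,interpolation=cv2.INTER_CUBIC))
E
python3 fit2.py
```

```text
red 254.15183246073298 207.88743455497382 382 243 265 197 219
[489.561 331.299   1.202] knob [473.75  290.402 174.738]
[[ 0.01  -0.291]
 [ 1.918 -1.106]
 [ 0.114 -0.593]
 [-0.136 -0.026]
 [-0.371  1.428]]
w2 [489.38  331.221   1.199]
w1w2 [489.507 331.685   1.199]
[[285.0, 211.0], [294.0, 52.0], [215.0, 50.0], [218.0, 210.0]]
[[285.0, 212.0], [295.0, 52.0], [215.0, 50.0], [218.0, 210.0]]
(array([474.26 , 290.171, 173.978]), [0.7288151923939472, 0.5671188745959468, 0.518645757126041])
```

View pics/v2.png

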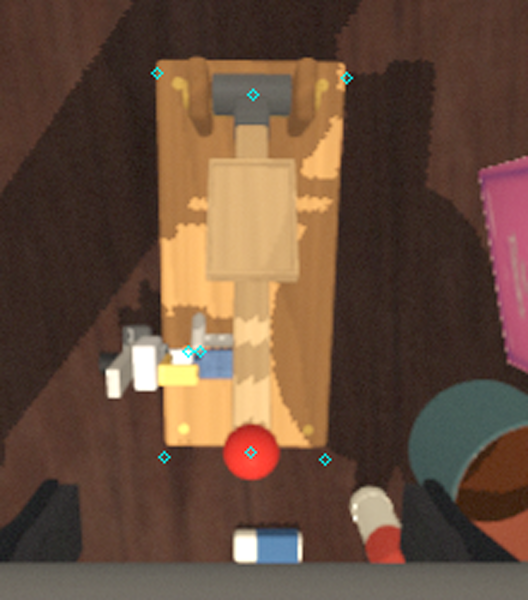

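Call:
{"op": "step_arm", "data": {"motion": [[-0.16,0.062,-0.017,0.018,0.027,0,1],[-0.16,0.062,-0.017,0.018,0.027,0,1],[0,0,0,0,0,0,1],[0,0,0,0,0,0,1]]}}

```text
time: 4.15
position: [480.4, 313.1, 299.8]
tcp_rot: [[0.351, 0.934, -0.064], [0.92, -0.357, -0.16], [-0.172, -0.003, -0.985]]
contact_force: [0.4, -0.5, -0.1]
width: 86.7
gripper_force: 0.0
```

```bash
cat > g.py <<'E'
from h import *
import sys
np.set_printoptions(precision=2,suppress=True)
# where is the ball in the tool frame; residual to aim (ball at (0,0,57))
s=monitor.observe();R=s["tcp_rot"];k=np.array([474.0,290.3,174.4])
print(s["time"],s["position"],R.tolist(),"knob in tool",R.T@(k-s["position"]),"joints",s["joint_pos"])
print("shift to grasp (mm)",k-R@[0,0,57]-s["position"],"units",(k-R@[0,0,57]-s["position"])/300)
E
python3 g.py
```

```text
4.15 [480.38 313.1  299.85] [[0.3513740690187973, 0.9340522234697916, -0.0638960675809722], [0.9202586491434627, -0.3571269981634801, -0.15995101081078253], [-0.1722216081036955, -0.0025982713253905657, -0.9850548039009285]] knob in tool [ -1.62   2.51 127.63] joints [-0.92  0.25  0.31  1.55  0.02  1.5  -0.99]
shift to grasp (mm) [ -2.74 -13.69 -69.3 ] units [-0.01 -0.05 -0.23]
```

Call:
{"op": "step_arm", "data": {"motion": [[0,0,0,-0.002,-0.011,-0.058,1],[0,0,0,-0.002,-0.011,-0.058,1],[0,0,0,-0.002,-0.011,-0.058,1],[0,0,0,-0.003,-0.012,-0.057,1],[0,0,0,0,0,0,1]]}}

```text
time: 4.57
position: [476.6, 295.3, 229.4]
tcp_rot: [[0.355, 0.932, -0.067], [0.918, -0.362, -0.161], [-0.174, -0.004, -0.985]]
contact_force: [-0.2, -0.7, 0.5]
width: 87.0
gripper_force: 0.0
```

```bash
python3 c.py 3; python3 g.py
```

```text
4.5667 [476.57 295.25 229.35] [-0.91  0.27  0.31  1.67  0.01  1.36 -0.98] [-0.16 -0.71  0.46]
catapult [([247.8, 110.0], 0.94)]
knob [([314.9, 219.7], 0.62), ([251.5, 237.2], 0.57)]
catch [([226.6, 152.1], 0.91)]
hook_foot [([218.5, 149.7], 0.63)]
throw_arm []
4.9167 [478.58 298.35 233.29] [[0.3544633316278776, 0.9330621548514579, -0.061243462632502244], [0.9197433932758677, -0.35971460726209886, -0.1570907121623253], [-0.16860556650555092, -0.000645372936727565, -0.9856833905657104]] knob in tool [ 0.9  -1.34 59.59] joints [-0.91  0.27  0.31  1.66  0.01  1.37 -0.98]
shift to grasp (mm) [-1.09  0.9  -2.7 ] units [-0.    0.   -0.01]
```

View pics/wt3.png

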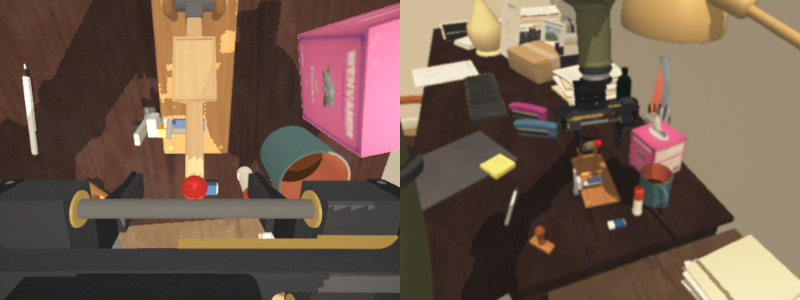

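Call:
{"op": "step_arm", "data": {"motion": [[0,0,0,0,0,-0.009,1],[0,0,0,0,0,0,0.1],[0,0,0,0,0,0,0],[0,0,0,0,0,0,0],[0,0,0,0,0,0,0]]}}

```text
time: 5.33
position: [478.1, 297.9, 229.3]
tcp_rot: [[0.354, 0.933, -0.063], [0.919, -0.36, -0.159], [-0.171, -0.002, -0.985]]
contact_force: [0.1, -0.8, -0.2]
width: 68.2
gripper_force: 0.0
```

Call:
{"op": "step_arm", "data": {"motion": [[0,0,0,0,0,0,0],[0,0,0,0,0,0,0],[0,0,0,0,0,0,0],[0,0,0,0,0,0,0],[0,0,0,0,0,0,0]]}}

```text
time: 5.75
position: [478.1, 297.9, 229.3]
tcp_rot: [[0.354, 0.933, -0.063], [0.919, -0.36, -0.159], [-0.171, -0.002, -0.985]]
contact_force: [-0.5, 0.0, 0.8]
width: 34.8
gripper_force: 0.0
```

```bash
python3 g.py; python3 -c "
from bench import monitor
s=monitor.observe();print(s['width'],s['gripper_force'],s['contact_force'])"
```

```text
5.75 [478.1  297.89 229.3 ] [[0.35437661514565777, 0.9329776564303266, -0.06300719990351657], [0.9193744773551106, -0.35993041081193583, -0.15874718819799133], [-0.17078578695524843, -0.0016709202634095843, -0.9853067659361473]] knob in tool [ 0.95 -1.   55.55] joints [-0.91  0.27  0.31  1.67  0.01  1.36 -0.98]
shift to grasp (mm) [-0.51  1.46  1.27] units [-0.  0.  0.]
34.823027474393115 0.0 [-0.51569716  0.01590287  0.77576192]
```

Call:
{"op": "step_arm", "data": {"motion": [[0,0,0,0,0,0,0],[0,0,0,0,0,0,0],[0,0,0,0,0,0,0],[0,0,0,0,0,0,0],[0,0,0,0,0,0,0]]}}

```text
time: 6.17
position: [478.1, 297.9, 229.3]
tcp_rot: [[0.354, 0.933, -0.063], [0.919, -0.36, -0.159], [-0.171, -0.002, -0.985]]
contact_force: [-0.2, 0.4, 0.5]
width: 18.2
gripper_force: 30.0
```

```bash
cat > p.py <<'E'
from h import *
import sys
# knob path: given current TCP (arm held), infer radius/angle and print shift for target draws
np.set_printoptions(precision=4,suppress=True)
p=np.array([489.56,331.3,1.201])
def c2w(X):
    c,s=np.cos(p[2]),np.sin(p[2]);return np.array([p[0]+c*X[0]-s*X[1],p[1]+s*X[0]+c*X[1],X[2]])
def kn(d,y=0): a=.7-d;return c2w((90-175*np.cos(a),y,62+175*np.sin(a)))
if __name__=="__main__":
    ds=[0,.1,.2,.3,.4,.5,.55,.6,.65,.7,.75,.785]
    for a,b in zip(ds,ds[1:]): print(a,b,(kn(b)-kn(a))/300, (kn(b)-kn(0)))
E
python3 p.py
```

```text
0 0.1 [-0.0128 -0.0329 -0.0464] [ -3.8262  -9.8707 -13.9257]
0.1 0.2 [-0.011  -0.0284 -0.0497] [ -7.1308 -18.3959 -28.8386]
0.2 0.3 [-0.0092 -0.0236 -0.0525] [ -9.8808 -25.4902 -44.5899]
0.3 0.4 [-0.0072 -0.0186 -0.0548] [-12.0487 -31.083  -61.0221]
0.4 0.5 [-0.0052 -0.0135 -0.0565] [-13.6128 -35.1182 -77.971 ]
0.5 0.55 [-0.0018 -0.0047 -0.0287] [-14.1634 -36.5385 -86.5864]
0.55 0.6 [-0.0013 -0.0034 -0.0289] [-14.5576 -37.5556 -95.2672]
0.6 0.65 [-0.0008 -0.002  -0.0291] [ -14.7946  -38.1668 -103.9917]
0.65 0.7 [-0.0003 -0.0007 -0.0292] [ -14.8736  -38.3707 -112.7381]
0.7 0.75 [ 0.0003  0.0007 -0.0292] [ -14.7946  -38.1668 -121.4844]
0.75 0.785 [ 0.0005  0.0013 -0.0204] [ -14.6453  -37.7816 -127.5952]
```

Call:
{"op": "step_arm", "data": {"motion": [[0,0,0,-0.0066,-0.017,-0.0225,0],[0,0,0,-0.0062,-0.016,-0.0239,0],[0,0,0,0,0,0,0],[0,0,0,0,0,0,0]]}}

```text
time: 6.5
position: [474.6, 288.4, 216.2]
tcp_rot: [[0.354, 0.933, -0.062], [0.92, -0.36, -0.157], [-0.169, -0.001, -0.986]]
contact_force: [0.4, 0.4, 5.1]
width: 17.9
gripper_force: 30.0
```

```bash
cat > q.py <<'E'
from p import *
s=monitor.observe();f=s["contact_force"];R=s["tcp_rot"]
c,sn=np.cos(p[2]),np.sin(p[2])
# offset of ball in tool frame at the grip (calibrated on the closed grip at draw 0)
o=np.array([.95,0,55.55])
k=s["position"]+R@o-np.array([p[0],p[1],0]);kc=np.array([c*k[0]+sn*k[1],-sn*k[0]+c*k[1],k[2]])
a=np.arctan2(kc[2]-62,90-kc[0])
print("t %.2f knob_c %s r %.1f draw %.3f  F_c %s w %.1f g %.1f"%(s["time"],kc.round(2),np.hypot(kc[2]-62,90-kc[0]),.7-a,np.round([c*f[0]+sn*f[1],-sn*f[0]+c*f[1],f[2]],2),s["width"],s["gripper_force"]), "rotz",R[:,2].round(3))
E
python3 q.py
```

```text
t 6.50 knob_c [-53.85  -1.49 161.25] r 174.8 draw 0.096  F_c [ 0.55 -0.22  5.06] w 17.9 g 30.0 rotz [-0.062 -0.157 -0.986]
```

Call:
{"op": "step_arm", "data": {"motion": [[0,0,0,-0.0057,-0.0147,-0.0245,0],[0,0,0,-0.0053,-0.0137,-0.0252,0],[0,0,0,-0.0048,-0.0124,-0.026,0],[0,0,0,-0.0044,-0.0112,-0.0265,0],[0,0,0,0,0,0,0]]}}

```text
time: 6.92
position: [468.3, 272.3, 184.5]
tcp_rot: [[0.355, 0.933, -0.063], [0.919, -0.36, -0.159], [-0.171, -0.002, -0.985]]
contact_force: [1.7, 0.2, 4.7]
width: 17.6
gripper_force: 30.0
```

```bash
python3 q.py
```

```text
t 6.92 knob_c [-71.26  -1.38 129.59] r 174.9 draw 0.303  F_c [ 0.78 -1.56  4.67] w 17.6 g 30.0 rotz [-0.063 -0.159 -0.985]
```

```bash
cat > r.py <<'E'
from p import *
s=monitor.observe();i=vision.camera_info("wrist");w=vision.camera("wrist");cv2.imwrite("pics/wr%d.png"%(s["time"]*100),w)
hsv=cv2.cvtColor(w,cv2.COLOR_BGR2HSV)
red=(((hsv[...,0]<5)|(hsv[...,0]>174))&(hsv[...,1]>190)&(hsv[...,2]>60)).astype(np.uint8);red[:190]=0;red[:,:215]=0;red[:,290:]=0
ys,xs=np.nonzero(red);print("red cols",xs.min(),xs.max(),"rows",ys.min(),ys.max(),len(xs))
for z in(45,51,55.5,60):print(z,"tool pt px",proj("w",s["position"]+s["tcp_rot"]@[0,0,z],i), "+10",proj("w",s["position"]+s["tcp_rot"]@[10,10,z],i))
E
python3 r.py;python3 -c "
import cv2;a=cv2.imread('pics/wr692.png');cv2.imwrite('pics/v4.png',cv2.resize(a[60:290,150:370],None,fx=2.5,fy=2.5,interpolation=2))"
```

```text
red cols 235 265 rows 233 253 546
45 tool pt px [249.3114 254.2976] +10 [267.4102 238.1261]
51 tool pt px [249.347  249.0859] +10 [266.7787 233.4174]
55.5 tool pt px [249.372  245.4186] +10 [266.3349 230.1079]
60 tool pt px [249.3958 241.9406] +10 [265.9144 226.9719][ WARN:0@0.010] global loadsave.cpp:275 findDecoder imread_('pics/wr692.png'): can't open/read file: check file path/integrity
Traceback (most recent call last):
TypeError: 'NoneType' object is not subscriptable
```

Call:
{"op": "step_arm", "data": {"motion": [[0,0,0,-0.0039,-0.01,-0.0271,0],[0,0,0,-0.0034,-0.0087,-0.0276,0],[0,0,0,-0.0029,-0.0074,-0.0281,0],[0,0,0,-0.0024,-0.0062,-0.0284,0],[0,0,0,0,0,0,0]]}}

```text
time: 7.38
position: [464.4, 262.7, 151.2]
tcp_rot: [[0.354, 0.933, -0.063], [0.919, -0.36, -0.159], [-0.171, -0.002, -0.985]]
contact_force: [0.5, 0.3, 5.9]
width: 18.2
gripper_force: 30.0
```

Call:
{"op": "step_arm", "data": {"motion": [[0,0,0,-0.0018,-0.0047,-0.0287,0],[0,0,0,0,0,0,0],[0,0,0,0,0,0,0]]}}

```text
time: 7.63
position: [464.3, 261.4, 143.8]
tcp_rot: [[0.354, 0.933, -0.062], [0.919, -0.36, -0.159], [-0.171, -0.001, -0.985]]
contact_force: [-0.8, 0.3, 7.0]
width: 18.1
gripper_force: 30.0
```

```bash
python3 q.py; python3 r.py
```

```text
t 7.63 knob_c [-82.88  -1.71  88.86] r 175.0 draw 0.546  F_c [0.05 0.84 7.  ] w 18.1 g 30.0 rotz [-0.062 -0.159 -0.985]
red cols 235 265 rows 237 253 429
45 tool pt px [249.2945 254.2834] +10 [267.3924 238.1108]
51 tool pt px [249.3308 249.0721] +10 [266.7617 233.4025]
55.5 tool pt px [249.3564 245.4051] +10 [266.3184 230.0932]
60 tool pt px [249.3807 241.9273] +10 [265.8985 226.9575]
```

Call:
{"op": "step_arm", "data": {"motion": [[0,0,0,-0.0008,-0.002,-0.0145,0],[0,0,0,-0.0006,-0.0016,-0.0145,0],[0,0,0,-0.0005,-0.0012,-0.0146,0],[0,0,0,0,0,0,0],[0,0,0,0,0,0,0]]}}

```text
time: 8.1
position: [463.7, 259.9, 130.8]
tcp_rot: [[0.354, 0.933, -0.063], [0.919, -0.36, -0.159], [-0.171, -0.001, -0.985]]
contact_force: [-1.5, -1.5, 7.0]
width: 17.8
gripper_force: 30.1
```

Call:
{"op": "step_arm", "data": {"motion": [[0,0,0,0,0,-0.005,0],[0,0,0,0,0,0,0],[0,0,0,0,0,0,0]]}}

```text
time: 8.35
position: [463.7, 259.8, 129.5]
tcp_rot: [[0.354, 0.933, -0.063], [0.919, -0.36, -0.159], [-0.171, -0.001, -0.985]]
contact_force: [0.2, -0.8, 7.3]
width: 18.1
gripper_force: 30.1
```

```bash
python3 q.py
```

```text
t 8.35 knob_c [-84.63  -1.72  74.56] r 175.1 draw 0.628  F_c [-0.65 -0.47  7.33] w 18.1 g 30.1 rotz [-0.063 -0.159 -0.985]
```

Call:
{"op": "step_arm", "data": {"motion": [[0,0,0,0,-0.0004,-0.005,0],[0,0,0,0,0,0,0],[0,0,0,0,0,0,0]]}}

```text
time: 8.6
position: [463.8, 259.6, 128.0]
tcp_rot: [[0.354, 0.933, -0.063], [0.919, -0.36, -0.159], [-0.171, -0.001, -0.985]]
contact_force: [-0.7, -0.7, 6.5]
width: 17.9
gripper_force: 30.1
```

Call:
{"op": "step_arm", "data": {"motion": [[0,0,0,0,-0.0003,-0.005,0],[0,0,0,0,0,0,0],[0,0,0,0,0,0,0]]}}

```text
time: 8.85
position: [463.7, 259.5, 126.4]
tcp_rot: [[0.354, 0.933, -0.063], [0.919, -0.36, -0.159], [-0.171, -0.001, -0.985]]
contact_force: [-1.0, -1.2, 7.3]
width: 17.9
gripper_force: 30.1
```

Call:
{"op": "step_arm", "data": {"motion": [[0,0,0,0,-0.0003,-0.005,0],[0,0,0,0,0,0,0],[0,0,0,0,0,0,0]]}}

```text
time: 9.1
position: [463.8, 259.4, 125.0]
tcp_rot: [[0.354, 0.933, -0.063], [0.919, -0.36, -0.159], [-0.171, -0.001, -0.985]]
contact_force: [-0.4, -1.2, 6.8]
width: 17.8
gripper_force: 30.1
```

Call:
{"op": "step_arm", "data": {"motion": [[0,0,0,0,-0.0002,-0.005,0],[0,0,0,0,0,0,0],[0,0,0,0,0,0,0]]}}

```text
time: 9.35
position: [463.8, 259.3, 123.4]
tcp_rot: [[0.354, 0.933, -0.063], [0.919, -0.36, -0.159], [-0.171, -0.001, -0.985]]
contact_force: [-1.1, -1.6, 7.1]
width: 18.1
gripper_force: 30.2
```

Call:
{"op": "step_arm", "data": {"motion": [[0,0,0,0,-0.0001,-0.005,0],[0,0,0,0,0,0,0],[0,0,0,0,0,0,0]]}}

```text
time: 9.6
position: [463.7, 259.3, 121.9]
tcp_rot: [[0.354, 0.933, -0.063], [0.919, -0.36, -0.16], [-0.172, -0.001, -0.985]]
contact_force: [-1.4, -1.7, 6.7]
width: 17.8
gripper_force: 30.2
```

Call:
{"op": "step_arm", "data": {"motion": [[0,0,0,0,0,-0.005,0],[0,0,0,0,0,0,0],[0,0,0,0,0,0,0]]}}

```text
time: 9.85
position: [463.8, 259.2, 120.5]
tcp_rot: [[0.354, 0.933, -0.063], [0.919, -0.36, -0.16], [-0.172, -0.001, -0.985]]
contact_force: [-1.9, -0.1, 7.4]
width: 17.7
gripper_force: 30.2
```

Call:
{"op": "step_arm", "data": {"motion": [[0,0,0,0,0,-0.005,0],[0,0,0,0,0,0,0],[0,0,0,0,0,0,0]]}}

```text
time: 10.1
position: [463.7, 259.2, 118.9]
tcp_rot: [[0.354, 0.933, -0.063], [0.919, -0.36, -0.16], [-0.172, -0.001, -0.985]]
contact_force: [-0.7, -1.6, 6.7]
width: 17.6
gripper_force: 30.2
```

Call:
{"op": "step_arm", "data": {"motion": [[0,0,0,0,0,-0.005,0],[0,0,0,0,0,0,0],[0,0,0,0,0,0,0]]}}

```text
time: 10.35
position: [463.7, 259.1, 117.4]
tcp_rot: [[0.354, 0.933, -0.063], [0.919, -0.36, -0.16], [-0.172, -0.001, -0.985]]
contact_force: [-1.5, -1.8, 7.0]
width: 18.2
gripper_force: 30.2
```

```bash
python3 q.py
```

```text
t 10.35 knob_c [-85.2   -1.96  62.53] r 175.2 draw 0.697  F_c [-2.26  0.78  7.03] w 18.2 g 30.2 rotz [-0.063 -0.16  -0.985]
```

Call:
{"op": "step_arm", "data": {"motion": [[0,0,0,-0.0006,-0.0014,-0.005,0],[0,0,0,0,0,0,0],[0,0,0,0,0,0,0]]}}

```text
time: 10.6
position: [463.7, 259.1, 116.0]
tcp_rot: [[0.354, 0.933, -0.063], [0.919, -0.36, -0.159], [-0.171, -0.001, -0.985]]
contact_force: [-0.2, -1.0, 7.3]
width: 18.2
gripper_force: 30.2
```

Call:
{"op": "step_arm", "data": {"motion": [[0,0,0,0,0,-0.005,0],[0,0,0,0,0,0,0],[0,0,0,0,0,0,0]]}}

```text
time: 10.85
position: [463.7, 259.1, 114.5]
tcp_rot: [[0.354, 0.933, -0.063], [0.919, -0.36, -0.159], [-0.171, -0.001, -0.985]]
contact_force: [-0.4, -0.8, 7.2]
width: 17.7
gripper_force: 30.2
```

Call:
{"op": "step_arm", "data": {"motion": [[0,0,0,0,0,-0.005,0],[0,0,0,0,0,0,0],[0,0,0,0,0,0,0]]}}

```text
time: 11.1
position: [463.7, 259.1, 113.0]
tcp_rot: [[0.354, 0.933, -0.062], [0.919, -0.36, -0.159], [-0.171, -0.001, -0.985]]
contact_force: [0.5, -2.1, 7.4]
width: 18.0
gripper_force: 30.2
```

Call:
{"op": "step_arm", "data": {"motion": [[0,0,0,0.0002,0.0004,-0.005,0],[0,0,0,0,0,0,0],[0,0,0,0,0,0,0]]}}

```text
time: 11.35
position: [463.7, 259.1, 111.5]
tcp_rot: [[0.354, 0.933, -0.063], [0.919, -0.36, -0.159], [-0.171, -0.001, -0.985]]
contact_force: [-1.3, -1.0, 7.2]
width: 17.8
gripper_force: 30.2
```

Call:
{"op": "step_arm", "data": {"motion": [[0,0,0,0.0001,0.0002,-0.005,0],[0,0,0,0,0,0,0],[0,0,0,0,0,0,0]]}}

```text
time: 11.6
position: [463.7, 259.1, 110.0]
tcp_rot: [[0.354, 0.933, -0.063], [0.919, -0.36, -0.159], [-0.171, -0.001, -0.985]]
contact_force: [-1.5, -1.8, 7.9]
width: 18.0
gripper_force: 30.2
```

Call:
{"op": "step_arm", "data": {"motion": [[0,0,0,0.0001,0.0003,-0.005,0],[0,0,0,0,0,0,0],[0,0,0,0,0,0,0]]}}

```text
time: 11.85
position: [463.7, 259.2, 108.4]
tcp_rot: [[0.354, 0.933, -0.063], [0.919, -0.36, -0.16], [-0.171, -0.001, -0.985]]
contact_force: [-0.8, -2.2, 7.9]
width: 18.2
gripper_force: 30.2
```

Call:
{"op": "step_arm", "data": {"motion": [[0,0,0,0,0,-0.004,0],[0,0,0,0,0,0,0],[0,0,0,0,0,0,0]]}}

```text
time: 12.1
position: [463.7, 259.2, 107.3]
tcp_rot: [[0.354, 0.933, -0.063], [0.919, -0.36, -0.159], [-0.171, -0.001, -0.985]]
contact_force: [-1.3, -0.9, 8.0]
width: 17.9
gripper_force: 30.2
```

Call:
{"op": "step_arm", "data": {"motion": [[0,0,0,0,0,0,0]]}}

```text
time: 12.18
position: [463.8, 259.2, 107.3]
tcp_rot: [[0.354, 0.933, -0.063], [0.919, -0.36, -0.159], [-0.171, -0.001, -0.985]]
contact_force: [-0.7, -1.4, 7.4]
width: 18.0
gripper_force: 30.2
```

```bash
python3 q.py
```

```text
t 12.18 knob_c [-85.11  -1.96  52.44] r 175.4 draw 0.755  F_c [-1.53  0.2   7.38] w 18.0 g 30.2 rotz [-0.063 -0.159 -0.985]
```

Call:
{"op": "step_arm", "data": {"motion": [[0,0,0,0,0,-0.004,0],[0,0,0,0,0,0,0],[0,0,0,0,0,0,0]]}}

```text
time: 12.43
position: [463.7, 259.3, 106.1]
tcp_rot: [[0.354, 0.933, -0.063], [0.919, -0.36, -0.159], [-0.171, -0.001, -0.985]]
contact_force: [-1.4, -0.9, 7.3]
width: 18.3
gripper_force: 30.2
```

Call:
{"op": "step_arm", "data": {"motion": [[0,0,0,0,0,-0.004,0],[0,0,0,0,0,0,0],[0,0,0,0,0,0,0]]}}

```text
time: 12.68
position: [463.8, 259.3, 104.9]
tcp_rot: [[0.354, 0.933, -0.062], [0.919, -0.36, -0.159], [-0.171, -0.001, -0.985]]
contact_force: [-0.8, -1.3, 7.4]
width: 18.1
gripper_force: 30.2
```

```bash
python3 q.py; python3 r.py; f=$(ls -t pics/wr*.png|head -1); python3 -c "
import cv2,sys;a=cv2.imread('$f');cv2.imwrite('pics/v4.png',cv2.resize(a[60:280,130:370],None,fx=2.5,fy=2.5,interpolation=2))"
```

```text
t 12.68 knob_c [-85.02  -1.99  50.  ] r 175.4 draw 0.768  F_c [-1.48  0.33  7.41] w 18.1 g 30.2 rotz [-0.062 -0.159 -0.985]
red cols 235 265 rows 240 253 249
45 tool pt px [249.3005 254.2451] +10 [267.4    238.0714]
51 tool pt px [249.3368 249.0345] +10 [266.7691 233.364 ]
55.5 tool pt px [249.3623 245.3681] +10 [266.3257 230.0553]
60 tool pt px [249.3866 241.8909] +10 [265.9056 226.9202]
```

View pics/v4.png

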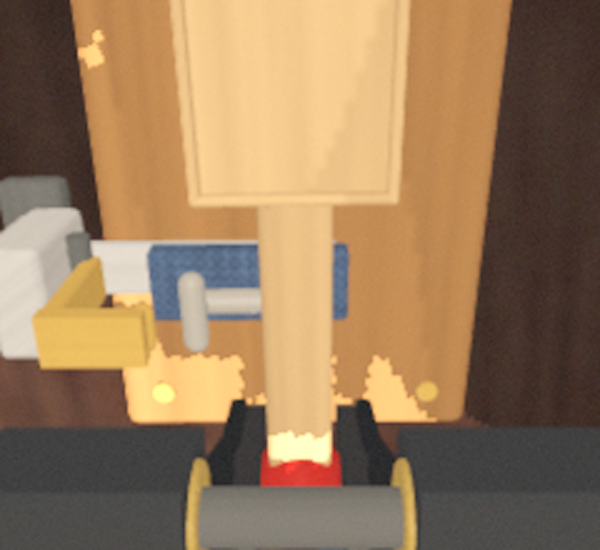

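Call:
{"op": "step_arm", "data": {"motion": [[0.047,-0.018,0,-0.0016,-0.0041,0.0006,0],[0.047,-0.018,0,-0.0016,-0.0041,0.0006,0],[0,0,0,0,0,0,0],[0,0,0,0,0,0,0]]}}

```text
time: 13.07
position: [463.0, 256.8, 105.5]
tcp_rot: [[0.358, 0.933, -0.044], [0.926, -0.36, -0.112], [-0.12, -0.001, -0.993]]
contact_force: [0.3, -1.6, 7.5]
width: 18.0
gripper_force: 30.2
```

Call:
{"op": "step_arm", "data": {"motion": [[0,0,0,0,0,-0.004,0],[0,0,0,0,0,0,0],[0,0,0,0,0,0,0]]}}

```text
time: 13.32
position: [462.9, 256.9, 104.1]
tcp_rot: [[0.357, 0.933, -0.044], [0.926, -0.36, -0.112], [-0.121, -0.001, -0.993]]
contact_force: [-0.4, -0.9, 6.5]
width: 17.9
gripper_force: 30.2
```

```bash
python3 q.py
```

```text
t 13.32 knob_c [-84.75  -2.03  48.85] r 175.2 draw 0.775  F_c [-1.03  0.07  6.47] w 17.9 g 30.2 rotz [-0.044 -0.112 -0.993]
```

Call:
{"op": "step_arm", "data": {"motion": [[0,0,0,0,0,-0.004,0],[0,0,0,0,0,0,0],[0,0,0,0,0,0,0]]}}

```text
time: 13.57
position: [463.0, 256.9, 103.1]
tcp_rot: [[0.357, 0.933, -0.044], [0.926, -0.36, -0.112], [-0.121, -0.001, -0.993]]
contact_force: [-1.5, -1.4, 8.6]
width: 17.9
gripper_force: 30.2
```

Call:
{"op": "step_arm", "data": {"motion": [[0,0,0,0,0,-0.004,0],[0,0,0,0,0,0,0],[0,0,0,0,0,0,0]]}}

```text
time: 13.82
position: [463.1, 256.9, 102.3]
tcp_rot: [[0.357, 0.933, -0.044], [0.926, -0.36, -0.112], [-0.121, -0.001, -0.993]]
contact_force: [-1.3, -2.3, 11.2]
width: 17.6
gripper_force: 30.2
```

Call:
{"op": "step_arm", "data": {"motion": [[0,0,0,0,0,0.004,0],[0,0,0,0,0,0.004,0],[0,0,0,0,0,0,0],[0,0,0,0,0,0,0]]}}

```text
time: 14.15
position: [463.0, 256.9, 104.2]
tcp_rot: [[0.357, 0.933, -0.044], [0.926, -0.36, -0.112], [-0.121, -0.001, -0.993]]
contact_force: [-0.9, -1.9, 6.3]
width: 17.7
gripper_force: 30.2
```

Call:
{"op": "step_arm", "data": {"motion": [[0,0,0,0,0,0,0]]}}

```text
time: 14.23
position: [463.0, 256.9, 104.1]
tcp_rot: [[0.357, 0.933, -0.044], [0.926, -0.36, -0.112], [-0.121, -0.001, -0.993]]
contact_force: [-0.8, -1.4, 7.2]
width: 17.7
gripper_force: 30.2
```

```bash
python3 q.py
```

```text
t 14.23 knob_c [-84.73  -2.06  48.89] r 175.2 draw 0.775  F_c [-1.55  0.23  7.22] w 17.7 g 30.2 rotz [-0.044 -0.112 -0.993]
```

Call:
{"op": "step_arm", "data": {"motion": [[0,0,0,0,0,0.004,0],[0,0,0,-0.011,0.0045,0,0],[0,0,0,-0.011,0.0045,0,0],[0,0,0,-0.011,0.0048,0,0],[0,0,0,0,0,0,0]]}}

```text
time: 14.65
position: [453.1, 260.6, 105.3]
tcp_rot: [[0.358, 0.933, -0.044], [0.926, -0.36, -0.113], [-0.121, -0.0, -0.993]]
contact_force: [0.3, -3.6, 8.7]
width: 18.1
gripper_force: 30.1
```

Call:
{"op": "step_arm", "data": {"motion": [[0,0,0,0,0,0,0]]}}

```text
time: 14.73
position: [453.5, 260.4, 105.4]
tcp_rot: [[0.358, 0.933, -0.044], [0.926, -0.36, -0.113], [-0.121, 0.0, -0.993]]
contact_force: [0.6, -3.5, 7.3]
width: 18.0
gripper_force: 30.1
```

```bash
python3 q.py
```

```text
t 14.73 knob_c [-84.92   7.97  50.12] r 175.3 draw 0.768  F_c [-3.06 -1.79  7.29] w 18.0 g 30.1 rotz [-0.044 -0.113 -0.993]
```

Call:
{"op": "step_arm", "data": {"motion": [[0,0,0,-0.011,0.0035,0,0],[0,0,0,-0.011,0.0038,0,0],[0,0,0,-0.011,0.0042,0,0],[0,0,0,0,0,0,0],[0,0,0,0,0,0,0]]}}

```text
time: 15.15
position: [444.6, 264.1, 105.8]
tcp_rot: [[0.359, 0.933, -0.042], [0.926, -0.361, -0.112], [-0.119, 0.002, -0.993]]
contact_force: [3.1, -2.1, 7.5]
width: 17.6
gripper_force: 30.1
```

```bash
python3 q.py; python3 r.py; f=$(ls -t pics/wr*.png|head -1); python3 -c "
import cv2,sys;a=cv2.imread('$f');cv2.imwrite('pics/v5.png',cv2.resize(a[100:280,130:370],None,fx=3,fy=3,interpolation=2))"
```

```text
t 15.15 knob_c [-84.6   17.59  50.49] r 175.0 draw 0.766  F_c [-0.83 -3.61  7.51] w 17.6 g 30.1 rotz [-0.042 -0.112 -0.993]
red cols 236 266 rows 238 253 257
45 tool pt px [249.322  254.2133] +10 [267.4212 238.0379]
51 tool pt px [249.3575 249.0035] +10 [266.7895 233.3313]
55.5 tool pt px [249.3825 245.3377] +10 [266.3456 230.0233]
60 tool pt px [249.4062 241.861 ] +10 [265.925  226.8888]
```

View pics/v5.png

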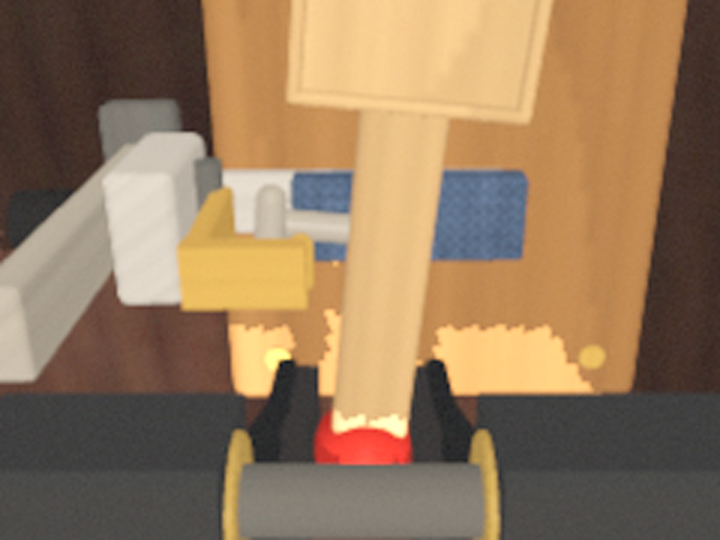

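Call:
{"op": "step_arm", "data": {"motion": [[0,0,0,0,0,0.006,0],[0,0,0,0,0,0.006,0],[0,0,0,0,0,0.006,0],[0,0,0,0,0,0,0],[0,0,0,0,0,0,0]]}}

```text
time: 15.62
position: [444.7, 263.9, 111.2]
tcp_rot: [[0.359, 0.932, -0.042], [0.926, -0.361, -0.112], [-0.12, 0.002, -0.993]]
contact_force: [3.1, -1.9, 6.2]
width: 17.7
gripper_force: 30.1
```

```bash
python3 q.py
```

```text
t 15.62 knob_c [-84.76  17.32  55.92] r 174.9 draw 0.735  F_c [-0.66 -3.55  6.15] w 17.7 g 30.1 rotz [-0.042 -0.112 -0.993]
```

Call:
{"op": "step_arm", "data": {"motion": [[0,0,0,0,0,0.005,0],[0,0,0,0,0,0.003,0],[0,0,0,0,0,0,0],[0,0,0,0,0,0,0]]}}

```text
time: 15.95
position: [444.7, 263.9, 113.5]
tcp_rot: [[0.359, 0.932, -0.042], [0.926, -0.361, -0.112], [-0.12, 0.002, -0.993]]
contact_force: [2.4, -2.9, 6.2]
width: 17.8
gripper_force: 30.1
```

Call:
{"op": "step_arm", "data": {"motion": [[0,0,0,0,0,0.003,0],[0,0,0,0,0,0,0],[0,0,0,0,0,0,0]]}}

```text
time: 16.2
position: [444.7, 263.9, 114.4]
tcp_rot: [[0.359, 0.932, -0.042], [0.926, -0.361, -0.112], [-0.12, 0.002, -0.993]]
contact_force: [1.7, -1.6, 6.4]
width: 17.9
gripper_force: 30.1
```

```bash
python3 q.py
```

```text
t 16.20 knob_c [-84.73  17.4   59.16] r 174.8 draw 0.716  F_c [-0.91 -2.2   6.4 ] w 17.9 g 30.1 rotz [-0.042 -0.112 -0.993]
```

Call:
{"op": "step_arm", "data": {"motion": [[0,0,0,0,0,0.003,0],[0,0,0,0,0,0,0],[0,0,0,0,0,0,0]]}}

```text
time: 16.45
position: [444.2, 264.2, 114.7]
tcp_rot: [[0.359, 0.933, -0.042], [0.926, -0.361, -0.112], [-0.12, 0.001, -0.993]]
contact_force: [3.4, -2.5, 5.7]
width: 17.8
gripper_force: 30.1
```

Call:
{"op": "step_arm", "data": {"motion": [[0,0,0,0,0,0.002,0],[0,0,0,0,0,0,0],[0,0,0,0,0,0,0]]}}

```text
time: 16.7
position: [443.6, 264.4, 114.8]
tcp_rot: [[0.358, 0.933, -0.043], [0.926, -0.361, -0.112], [-0.12, -0.0, -0.993]]
contact_force: [4.3, -1.7, 5.1]
width: 18.0
gripper_force: 30.1
```

```bash
python3 q.py
```

```text
t 16.70 knob_c [-84.69  18.64  59.51] r 174.7 draw 0.714  F_c [-0.   -4.6   5.06] w 18.0 g 30.1 rotz [-0.043 -0.112 -0.993]
```

Call:
{"op": "step_arm", "data": {"motion": [[0,0,-0.1,0.001,-0.0004,0,0],[0,0,-0.1,0.001,-0.0004,0,0],[0,0,0,0,0,0,0],[0,0,0,0,0,0,0]]}}

```text
time: 17.03
position: [442.4, 265.2, 114.4]
tcp_rot: [[0.446, 0.893, -0.057], [0.887, -0.449, -0.107], [-0.121, -0.003, -0.993]]
contact_force: [1.3, -0.9, 6.6]
width: 17.8
gripper_force: 30.1
```

```bash
python3 q.py; python3 -c "
from bench import monitor
print(monitor.observe()['torque'])"
```

```text
t 17.03 knob_c [-84.39  20.85  59.17] r 174.4 draw 0.716  F_c [-0.42 -1.53  6.59] w 17.8 g 30.1 rotz [-0.057 -0.107 -0.993]
[-0.21033718 -0.17348117  0.16888911]
```

Call:
{"op": "step_arm", "data": {"motion": [[0,0,0,0.0047,-0.0018,0,0],[0,0,0,0,0,0.003,0],[0,0,0,0,0,0,0],[0,0,0,0,0,0,0]]}}

```text
time: 17.37
position: [443.6, 264.6, 114.9]
tcp_rot: [[0.446, 0.893, -0.057], [0.887, -0.449, -0.107], [-0.121, -0.003, -0.993]]
contact_force: [0.4, 0.7, 3.8]
width: 17.5
gripper_force: 30.1
```

```bash
python3 q.py
```

```text
t 17.37 knob_c [-84.59  19.45  59.63] r 174.6 draw 0.714  F_c [ 0.81 -0.13  3.77] w 17.5 g 30.1 rotz [-0.057 -0.107 -0.993]
```

Call:
{"op": "step_arm", "data": {"motion": [[0,0,0,0,0,0.003,0],[0,0,0,0,0,0,0],[0,0,0,0,0,0,0]]}}

```text
time: 17.62
position: [443.7, 264.4, 115.3]
tcp_rot: [[0.447, 0.893, -0.057], [0.886, -0.45, -0.107], [-0.121, -0.003, -0.993]]
contact_force: [0.1, 3.6, -0.3]
width: 17.8
gripper_force: 30.0
```

```bash
python3 q.py
```

```text
t 17.62 knob_c [-84.67  19.35  60.09] r 174.7 draw 0.711  F_c [ 3.4   1.24 -0.35] w 17.8 g 30.0 rotz [-0.057 -0.107 -0.993]
```

Call:
{"op": "step_arm", "data": {"motion": [[0,0,0,0.0027,0,0,0],[0,0,0,0.0026,0,0,0],[0,0,0,0,0,0,0],[0,0,0,0,0,0,0]]}}

```text
time: 17.95
position: [445.2, 263.8, 115.4]
tcp_rot: [[0.447, 0.893, -0.058], [0.886, -0.451, -0.108], [-0.122, -0.003, -0.992]]
contact_force: [-3.7, 3.9, -1.9]
width: 17.7
gripper_force: 30.0
```

```bash
python3 q.py
```

```text
t 17.95 knob_c [-84.79  17.71  60.16] r 174.8 draw 0.711  F_c [ 2.28  4.84 -1.93] w 17.7 g 30.0 rotz [-0.058 -0.108 -0.992]
```

Call:
{"op": "step_arm", "data": {"motion": [[0,0,0,-0.0028,0.0018,-0.0008,0],[0,0,0,0,0,0,0],[0,0,0,0,0,0,0]]}}

```text
time: 18.2
position: [445.0, 263.8, 115.5]
tcp_rot: [[0.448, 0.892, -0.057], [0.886, -0.451, -0.108], [-0.122, -0.002, -0.993]]
contact_force: [-2.9, 2.7, -1.5]
width: 18.0
gripper_force: 30.0
```

```bash
python3 q.py; f=a; python3 r.py; f=$(ls -t pics/wr*.png|head -1); python3 -c "
import cv2,sys;a=cv2.imread('$f');cv2.imwrite('pics/v6.png',cv2.resize(a[100:280,130:370],None,fx=3,fy=3,interpolation=2))"
```

```text
t 18.20 knob_c [-84.77  17.81  60.21] r 174.8 draw 0.710  F_c [ 1.46  3.63 -1.52] w 18.0 g 30.0 rotz [-0.057 -0.108 -0.993]
red cols 235 266 rows 240 253 277
45 tool pt px [249.2504 254.2678] +10 [267.3453 238.098 ]
51 tool pt px [249.2886 249.056 ] +10 [266.7167 233.389 ]
55.5 tool pt px [249.3154 245.3887] +10 [266.2749 230.0792]
60 tool pt px [249.3409 241.9106] +10 [265.8563 226.943 ]
```

Call:
{"op": "step_arm", "data": {"motion": [[0,0,0,-0.0022,0.0014,-0.0012,0],[0,0,0,0,0,0,0],[0,0,0,0,0,0,0]]}}

```text
time: 18.5
position: [444.9, 264.0, 115.4]
tcp_rot: [[0.448, 0.892, -0.056], [0.886, -0.452, -0.108], [-0.122, -0.001, -0.993]]
contact_force: [-0.9, -0.3, -0.8]
width: 17.6
gripper_force: 30.0
```

```bash
python3 q.py
```

```text
t 18.50 knob_c [-84.7   17.95  60.12] r 174.7 draw 0.711  F_c [-0.58  0.73 -0.83] w 17.6 g 30.0 rotz [-0.056 -0.108 -0.993]
```

View pics/v6.png

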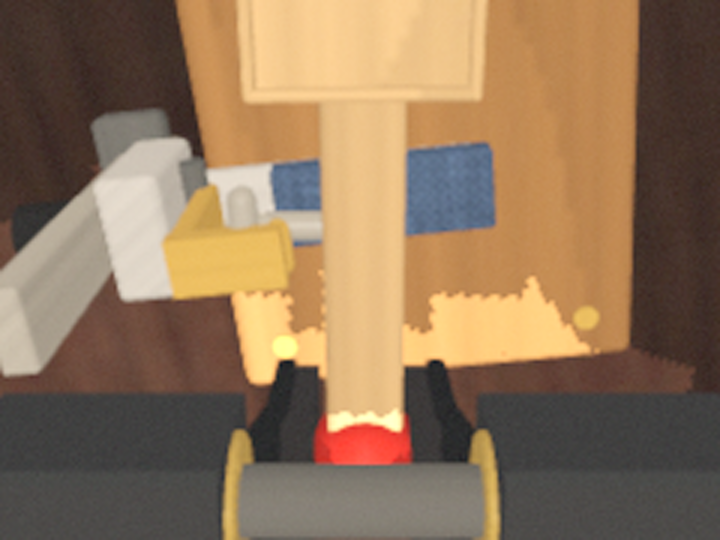

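Call:
{"op": "step_arm", "data": {"motion": [[0,0,0,0,0,0,0.36],[0,0,0,0,0,0,0.36],[0,0,0,0,0,0,0.36],[0,0,0,0,0,0,0.36]]}}

```text
time: 18.83
position: [445.1, 264.5, 115.5]
tcp_rot: [[0.448, 0.892, -0.056], [0.886, -0.452, -0.107], [-0.12, -0.001, -0.993]]
contact_force: [0.8, 0.5, -0.6]
width: 30.0
gripper_force: 0.0
```

```bash
python3 q.py; python3 r.py
```

```text
t 18.83 knob_c [-84.07  18.    60.27] r 174.1 draw 0.710  F_c [ 0.77 -0.6  -0.57] w 30.0 g 0.0 rotz [-0.056 -0.107 -0.993]
red cols 235 268 rows 240 253 286
45 tool pt px [249.1963 254.2488] +10 [267.2847 238.0813]
51 tool pt px [249.2359 249.0398] +10 [266.6579 233.375 ]
55.5 tool pt px [249.2637 245.3743] +10 [266.2173 230.067 ]
60 tool pt px [249.29  241.898] +10 [265.7998 226.9324]
```

Call:
{"op": "step_arm", "data": {"motion": [[0,0,0,0.001,0.0018,0.0165,0.36],[0,0,0,0.0019,0.0036,0.033,0.36],[0,0,0,0.0019,0.0036,0.033,0.36],[0,0,0,0.0019,0.0036,0.033,0.36],[0,0,0,0.0019,0.0036,0.033,0.36]]}}

```text
time: 19.3
position: [447.6, 269.9, 161.5]
tcp_rot: [[0.448, 0.892, -0.055], [0.886, -0.451, -0.106], [-0.12, -0.001, -0.993]]
contact_force: [-0.2, 0.1, 0.2]
width: 31.4
gripper_force: 0.0
```

Call:
{"op": "step_arm", "data": {"motion": [[0,0,0,0.002,0.004,0.05,0.36],[0,0,0,0.002,0.004,0.05,0.36],[0,0,0,0.002,0.004,0.05,0.36],[0,0,0,0.002,0.004,0.05,0.36],[0,0,0,0,0,0,0.36]]}}

```text
time: 19.72
position: [451.2, 275.6, 223.9]
tcp_rot: [[0.448, 0.893, -0.051], [0.887, -0.451, -0.103], [-0.115, 0.001, -0.993]]
contact_force: [1.1, 0.4, 0.8]
width: 31.0
gripper_force: 0.0
```

Call:
{"op": "step_arm", "data": {"motion": [[0,0,0,0,0.005,0.05,0.36],[0,0,0,0,0.005,0.05,0.36],[0,0,0,0,0.005,0.05,0.36],[0,0,0,0,0,0,0.36],[0,0,0,0,0,0,0.36]]}}

```text
time: 20.13
position: [449.8, 279.0, 265.2]
tcp_rot: [[0.448, 0.893, -0.055], [0.886, -0.451, -0.106], [-0.12, -0.001, -0.993]]
contact_force: [-0.1, -0.3, -0.9]
width: 31.4
gripper_force: 0.0
```

```bash
python3 - <<'E'
from p import *
np.set_printoptions(precision=1,suppress=True)
i=vision.camera_info("wrist");w=vision.camera("wrist");cv2.imwrite("pics/fin.png",w)
kr=finder.landmark_of("wrist","knob");print([(q["location"],q["confidence"]) for q in kr[:2]])
hsv=cv2.cvtColor(w,cv2.COLOR_BGR2HSV);red=((hsv[...,0]<5)|(hsv[...,0]>174))&(hsv[...,1]>190)&(hsv[...,2]>60)
n,l,st,ce=cv2.connectedComponentsWithStats(red.astype(np.uint8));print([(a[:5].tolist(),b) for a,b in zip(st[1:],ce[1:]) if a[4]>60])
for d in(.68,.71,.74):
    for y in(0,14,17,20): print(d,y,proj("w",kn(d,y),i))
print("rest",proj("w",kn(0),i))
vision.camera("side");vision.camera("top")
for c in("side","top"):
  for t in("eraser","coffee_mug","glue_stick","knob"):
    r=finder.landmark_of(c,t);print(c,t,[(q["location"],q["confidence"]) for q in r[:1]])
print(proj("side",kn(.71,17)),proj("top",kn(.71,17)));s=monitor.observe();print(s["time"],s["position"],s["contact_force"])
E
```

```text
[([251.8, 181.4], 0.7)]
[([245, 176, 17, 14, 170], array([253., 182.]))]
0.68 0 [268.2 179.6]
0.68 14 [255.6 180.8]
0.68 17 [253. 181.]
0.68 20 [250.3 181.3]
0.71 0 [268. 178.]
0.71 14 [255.6 179.1]
0.71 17 [252.9 179.4]
0.71 20 [250.3 179.6]
0.74 0 [267.7 176.3]
0.74 14 [255.5 177.4]
0.74 17 [252.9 177.6]
0.74 20 [250.3 177.9]
rest [273.4 181. ]
side eraser []
side coffee_mug [([323.0, 259.8], 0.88)]
side glue_stick [([303.6, 268.6], 0.59)]
side knob [([249.6, 236.5], 0.61)]
top eraser []
top coffee_mug [([320.0, 173.4], 0.62)]
top glue_stick []
top knob []
[250.  240.7] [284.6 223.9]
20.7333 [449.6 278.8 264.8] [ 1.   0.5 -0.6]
```

```bash
python3 -c "
from bench import order
print(order.finish_job())"
```

```text
the job is handed in; nothing more can be done
None
```

The catapult is cocked: the hook alone holds the arm at a draw of about 0.71 rad, the gripper is clear, nothing was seen to move beside it (the eraser was out of view in the last check), and I handed the job in at about 21 s.

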